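# Pin the sloping sherd case shut

## Task

The drawing of these sherds is done, so lock them away: shut the sloping lid of the wooden case fully, then take the square-handled pin out of the wooden stand and pin the lid. Put the pin through the slot in the lid's steel plate, feel along the slot with its tip for the hole in the catch bar hidden behind, push the pin fully home so that its handle sits on the plate, and let go. Leave the round-knobbed pin in the stand and do not disturb the other things on the table.

Things in the scene. Friction and masses are not known exactly. Their poses are not given: they have to be found in the camera images.
- lid (a joint): hinge of the case's lid, rad: 0 is fully shut, grows as the lid's front edge is lifted, at most 1.0. The hinge is stiff: the lid stays where it is left and needs a few newtons at its front edge to be pushed down. Starts open between 0.55 and 0.9.
- slot (a point): centre of the slot, on the lid's outer (upper) face; moves with the lid: z is the lid's outward normal, x up the slope to the hinge, y along the slot (level). The slot, 96 mm long (y) and 20 mm wide (x), goes through the 8 mm thick lid in a steel plate 140 x 60 mm flush with the wood. The shut lid slopes 30 degrees, falling towards the robot, with the slot 0.104 m above the table
- bar_mid (a point): fixed point behind the shut lid, behind the slot's centre, on top of a fixed steel catch bar: parallel to the shut lid, 28 mm under its outer face, 22 mm thick, longer than the slot, free space below; a dust board with a 24 mm wide slot lies between. The bar's one round hole, 18 mm wide, square to the lid, is on the slot's centre line within 32 mm of this point either way. Axes as case_mid
- case_mid (a point): point in the middle of the case, 60 mm up; x level towards its high back, y along the hinge, z up. The case is a fixed wooden box with a sloping top: 260 mm wide (y), 220 mm deep (x), 60 mm high in front, 187 mm at the back
- lid_hinge (a point): middle of the lid's hinge line, along the top back edge of the case, level with the lid's under face (8 mm under its outer face), 0.187 m above the table; axes as slot, so the lid opens by turning about this frame's +y. The lid is 260 mm wide and reaches 262 mm down the slope from the hinge; the slot's centre is 179 mm from it
- lid_edge (a point): point on the outer face of the lid, in the middle of its width, 20 mm from its front edge: a plain wooden strip 38 mm wide (between front edge and steel plate), good to push on; same axes as slot
- pin_grip (a point): centre of the square wooden handle (24 x 24 mm, 58 mm long) of the pin to use; z runs from tip to handle, x and y square to its flats. It starts upright in either hole of the stand, handle resting on the stand's top, its centre 101 mm above the table. Below the handle is a round steel shank, 14 mm thick and 65 mm long, with a 7 mm taper to 8 mm at the tip; mass about 0.12 kg
- pin_shoulder (a point): centre of the underside of that pin's handle, where the shank begins, 29 mm below the handle's centre; it rests on the lid's plate when the pin is home
- pin_tip (a point): the tip of that pin's shank, 94 mm below the handle's centre
- stand: fixed wooden block, 70 x 150 mm, 72 mm high, origin at the centre of its underside, with two upright holes 17 mm wide and 69 mm deep, 75 mm apart along its y, each holding a pin
- knob_mid (a point): middle of the round wooden knob (42 mm across at most, 50 mm high) of the other pin in the stand, 101 mm above the table: to be left alone
- sherd_big_mid (a point): a curved pottery sherd 100 x 100 mm, about 30 mm high, lying on the table: bystander
- sherd_small_mid (a point): a curved pottery sherd 70 x 50 mm, about 15 mm high, lying on the table: bystander
- mug_mid (a point): centre of a white mug, 76 mm across and 90 mm high, beyond the stand: bystander
- calliper_mid (a point): middle of a steel calliper 170 mm long, 8 mm high, lying between the robot and the case: bystander
Mind the look-alikes: they are no part of the job. Leave any turquoise look-alike of the part that bears pin_grip alone.

How it is judged:
By the outcome, as a careful person would: the job done as asked, in the order asked, and still so for the second after the job is handed in, with the robot touching nothing.
It also fails if it takes over 72 s, if anything falls off the work surface, if the arm or the gripper's body presses on something with over 40 N, if the wrist force passes 120 N, or if a joint passes its speed limit or range.

## Robot

A 7-joint arm with a two-finger parallel gripper is mounted at the origin on the work surface. World frame = base frame: x ahead of the robot, y to its left, z up, the work surface at z = 0. Lengths are in m, angles in rad, forces in N, time in s.
With the tool pointing down it reaches from about 0.4 to 0.875 m from the base axis. Payload 19.3 kg.
Tool frame: the origin (TCP) lies at the very end of the fingers, on their centre line; the grasp point (between the pads) lies 19 mm behind it; z points along the fingers, y is the line along which they close (so a half turn about z gives the same grasp; the last joint's range is limited). The gripper opens to 85 mm and grips with 20 to 120 N. Pads are 22 mm wide; open, the fingers measure 114 mm over their backs; the gripper's body (76 mm by 85 mm) begins 54 mm behind the grasp point. The pads swing forward as they close: fully open they stand 13 mm farther back than shut.
Start: joints at [-1.317, 0.521, -0.036, 1.599, 0.021, 1.021, -0.113], TCP at [0.199, 0.593, 0.231] pointing down, gripper open.
Joint ranges: [-2.91, 2.91], [-0.3, 2.13], [-1.5, 1.42], [0.17, 2.43], [-1.26, 4.41], [0.16, 1.93], [-2.52, 2.52]. Speed limits (rad/s): [1.89, 1.89, 2.39, 2.39, 3.01, 3.01, 3.01].

## Interface

Orientations are given as [roll, pitch, yaw] about the fixed x, y, z axes, in that order (R = Rz(yaw) Ry(pitch) Rx(roll)).
In Python, from workcell import bot gives the robot as it stands.
- The arm moves only by the tool jog_arm, never from a script. Its argument "motion" is a list of rows, each a list of 5 numbers: the shift along the tool's x, y, z scaled (see below), then the turn about the tool's z scaled (see below), then the opening, from 0 (shut) to 1 (fully open). A call has 1 to 12 rows; each row shifts and turns the commanded pose from where the row before left it, along the tool's axes as they then stand; what a row does not reach is not made up. The controller multiplies each number of a shift by 30 mm and each number of a turn by 0.08 rad. A row lasts 1/10 s, in which the tool goes at most 50 mm and 8.59 degrees, less where a joint would pass 70% of its speed; a pose out of reach is approached as far as the arm can. A call with a number of a shift or a turn outside -1 to 1 is refused whole. A call with a gripper value outside its range is refused whole. The fingers move at their own pace and stop on an object; "newtons" is the grip in N (left out, the last holds). Time passes only in rows, so rows that do not move let the fingers close. It gives the time, the measured TCP pose, the force, the opening and the grip force at its end, in the units of the state.
- bot.observe(): the state, without advancing time (a new reading comes with each control period).
- bot.grab_frame(name): name is "scene" or "top" or "wrist"; returns a dict with "pixels" (384x512x3 uint8, red, green, blue), "fovy" (degrees; the focal length in pixels is half the picture's height over the tangent of half this angle, whatever the lens; pixels are square), "cx", "cy" (the principal point, pixels), "k1" (the pictures are not rectified: a ray, as slopes to the right and down, at radius r is drawn at 1 + k1 r^2 times it, then the intrinsics apply), "rvec" (rotation vector, rad) and "tvec" (3), from world to camera coordinates, as OpenCV has them; the wrist camera has in their place "mount" (4x4, takes a point from camera to tool coordinates, whose origin is the TCP and whose axes are the flange's). Camera axes: x right, y down, z forward; pixel columns grow to the right and rows downward; lengths in m; the calibration is good to about 2 mm. A picture is of the moment at which its call begins: read the wrist's pose just before it. There is no depth.
- bot.job_done(): hands the job in; it is judged then, once.
The state is a dict: "clock": time; "qpos": joint angles; "qd": joint speeds; "joint_efforts": joint torques, N m; "position": TCP position; "tool_rot": TCP orientation; "force": force on the tool from outside, world axes, zero at the start; "moment": the same for the moment, N m; "grip_width": finger opening in m; "finger_force": force on a finger pad.
Only numpy, scipy, OpenCV 4.12 (cv2) and the standard library are available. Lean on these libraries where they do the work, as an engineer would, in place of code of your own. Each camera call takes 0.05 s, during which the arm holds its last target. There are 200 camera calls.

## Working session

There is one attempt and no reset: what is moved stays moved. The work goes in short steps, Python scripts to look and compute and a tool call to move; the robot and the scene stay as the last step left them, time stands still between calls to the robot, and variables do not carry over. Pictures are saved under pics/ and viewed, at most 10 in all, crops included, and the job is handed in when it is done.

Besides the shell and the picture viewer there is one more tool, called in YAML: its name, and indented under it one key for each argument. jog_arm: Moves the arm, as the interface text tells. Shifts and turns lie within -1 to 1; 1 stands for 30 mm of shift or 0.08 rad of turn. Its arguments: {"type":"object","properties":{"motion":{"type":"array","items":{"type":"array","items":{"type":"number"}}},"newtons":{"type":"number"}},"required":["motion"]}

```bash
ls; mkdir -p pics; python3 - <<'E'
from workcell import bot
import cv2,numpy as np
print(bot.observe())
for n in ("scene","top"):
    f=bot.grab_frame(n); p=f.pop("pixels"); print(n,f)
    cv2.imwrite(f"pics/{n}0.png",p[:,:,::-1])
E
```

```text
pics
{'clock': 0.0, 'qpos': array([-1.31720403,  0.52202991, -0.03631697,  1.59995757,  0.02119761,
        1.02109985, -0.11277598]), 'qd': array([-0.00069422,  0.00131554,  0.00136987, -0.00093829,  0.00081835,
        0.00050726, -0.0005916 ]), 'joint_efforts': array([ 2.25776248e-04, -9.27088308e+01,  1.98002905e+00, -3.69964099e+01,
        1.77542330e-02,  7.72608299e-03,  4.77514016e-05]), 'position': array([0.19879081, 0.5922113 , 0.230734  ]), 'tool_rot': array([-3.14048582e+00,  8.11292000e-05,  2.81780325e+00]), 'force': array([ 0.20577157,  0.60728448, -0.54332464]), 'moment': array([ 0.01580125,  0.02096898, -0.02345911]), 'finger_force': 0.0, 'grip_width': 0.08545151845983442}
scene {'fovy': 42.735227289433354, 'cx': 257.8983823725506, 'cy': 187.9961377357873, 'k1': -0.03046140382353351, 'rvec': array([ 2.35428427, -1.29154055,  0.33526168]), 'tvec': array([-0.18006231,  0.57808002,  1.01918721])}
top {'fovy': 56.65752450222723, 'cx': 254.05731888949984, 'cy': 192.1426876427255, 'k1': -0.0010686086984167795, 'rvec': array([ 2.12635283, -2.13520119,  0.18225466]), 'tvec': array([0.16648799, 0.57591186, 1.14046266])}
```

View pics/scene0.png

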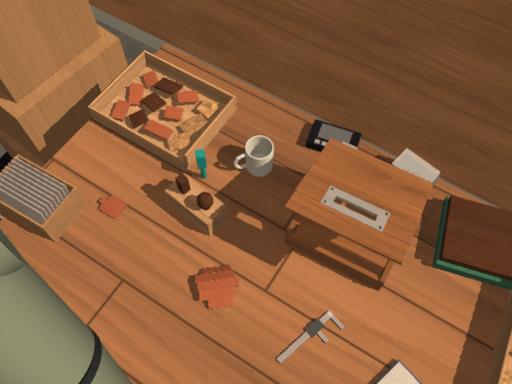

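View pics/top0.png

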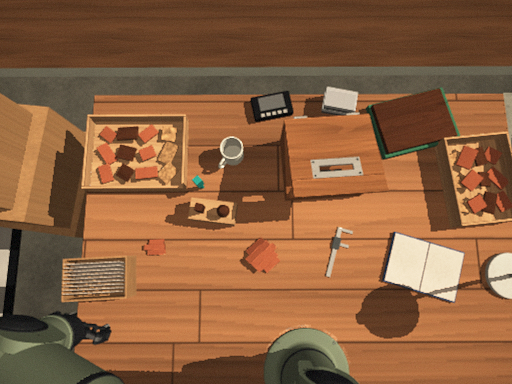

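The pictures show the case at about (335,160) in top and (355,210) in scene, with its lid open. The stand is at (212,211) in top, with the square pin on the left (199,209) and the round knob on the right (223,211). A turquoise look-alike is at (198,182). I'll zoom in next.

```bash
cat > h.py <<'E'
import cv2,numpy as np
from scipy.spatial.transform import Rotation as Ro
def cam(f):
    if "mount" in f: raise ValueError
    R=cv2.Rodrigues(np.array(f["rvec"]))[0]; return R,np.array(f["tvec"])
def und(f,uv,h=384):
    fl=h/2/np.tan(np.radians(f["fovy"])/2)
    d=(np.atleast_2d(uv).astype(float)-[f["cx"],f["cy"]])/fl
    s=d.copy()
    for _ in range(20): s=d/(1+f["k1"]*(s**2).sum(1,keepdims=True))
    return np.c_[s,np.ones(len(s))]
def rays(f,uv,pose=None):
    d=und(f,uv)
    if "mount" in f:
        M=np.array(f["mount"]); T=np.eye(4); T[:3,:3]=Ro.from_euler("xyz",pose[1]).as_matrix(); T[:3,3]=pose[0]
        M=T@M; return M[:3,3],d@M[:3,:3].T
    R,t=cam(f); return -R.T@t,d@R
def onz(f,uv,z,pose=None):
    o,d=rays(f,uv,pose); return o+d*((z-o[2])/d[:,2])[:,None]
def two(f1,a,f2,b,p1=None,p2=None):
    o1,d1=rays(f1,a,p1); o2,d2=rays(f2,b,p2); out=[]
    for u,v in zip(d1,d2):
        s=np.linalg.lstsq(np.c_[u,-v],o2-o1,rcond=None)[0]
        P,Q=o1+u*s[0],o2+v*s[1]; out.append(np.r_[(P+Q)/2,np.linalg.norm(P-Q)])
    return np.array(out)
def proj(f,P):
    R,t=cam(f); c=np.atleast_2d(P)@R.T+t; s=c[:,:2]/c[:,2:]
    s=s*(1+f["k1"]*(s**2).sum(1,keepdims=True)); fl=192/np.tan(np.radians(f["fovy"])/2)
    return s*fl+[f["cx"],f["cy"]]
E
python3 - <<'E'
from workcell import bot
from h import *
import pickle
F={n:bot.grab_frame(n) for n in("scene","top")}
pickle.dump(F,open("f0.pkl","wb"))
def crop(n,u,v,w,h): return cv2.resize(F[n]["pixels"][v:v+h,u:u+w,::-1],(400,300),interpolation=cv2.INTER_CUBIC)
m=np.vstack([np.hstack([crop("top",172,172,80,60),crop("scene",150,145,100,75)]),np.hstack([crop("top",270,105,128,96),crop("scene",275,125,180,135)])])
cv2.imwrite("pics/z1.png",m)
E
```

```text
(no output)
```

View pics/z1.png

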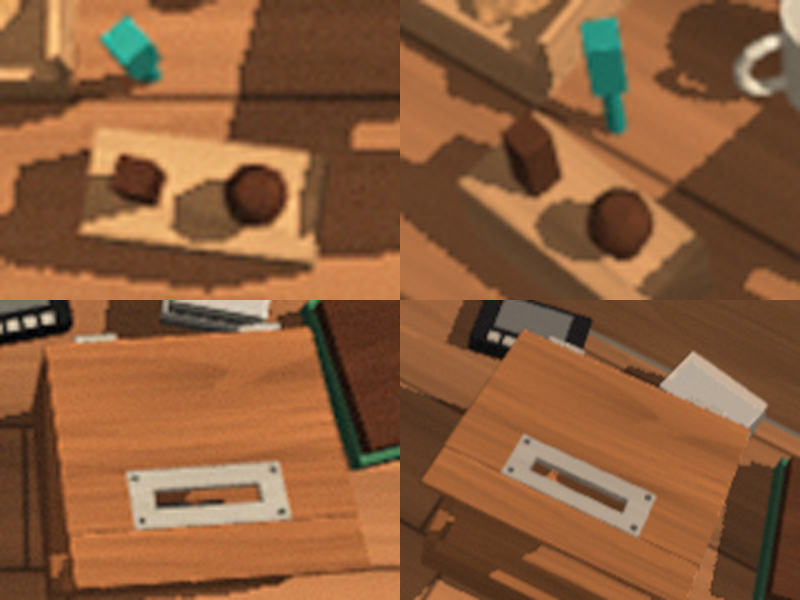

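```bash
python3 - <<'E'
from h import *
import pickle
np.set_printoptions(precision=4,suppress=True)
F=pickle.load(open("f0.pkl","rb"));t,s=F["top"],F["scene"]
ts=lambda L:np.array(L,float)/5+[172,172]-.4
tc=lambda L:(np.array(L,float)-[0,300])/3.125+[270,105]-.3
sc=lambda L:(np.array(L,float)-[400,300])/2.222+[275,125]-.3
P=two(t,tc([(127,474),(276,462),(290,518),(140,527),(47,347),(305,325),(76,588)]),s,sc([(524,436),(655,494),(637,535),(502,472),(525,330),(750,433),(422,483)]))
print(P); c=P[:4,:3]
print("sides",[np.linalg.norm(c[i]-c[(i+1)%4]) for i in range(4)],c.mean(0))
n=np.cross(c[0]-c[3],c[1]-c[0]);n/=np.linalg.norm(n);print("n",n,np.degrees(np.arccos(abs(n[2]))))
st=onz(t,ts([(98,128),(308,152),(318,262),(82,233)]),.072);print("stand",st,st.mean(0),[np.linalg.norm(st[i]-st[(i+1)%4]) for i in range(4)])
# brown pin masks
for n,f,box in(("top",t,(190,245,198,222)),("scene",s,(170,225,170,215))):
    hsv=cv2.cvtColor(f["pixels"],cv2.COLOR_RGB2HSV); x0,x1,y0,y1=box
    # very dark-reddish
    m=((f["pixels"][...,0]<115)&(f["pixels"][...,1]<62)&(hsv[...,1]>100)).astype(np.uint8)
    m2=np.zeros_like(m);m2[y0:y1,x0:x1]=m[y0:y1,x0:x1]
    k,l,sta,ce=cv2.connectedComponentsWithStats(m2);print(n,[(sta[i],ce[i]) for i in range(1,k) if sta[i][4]>30])
print("top pins",onz(t,ts([(137,178),(256,195)]),.115),two(t,ts([(137,178),(256,195)]),s,np.array([(530,152),(620,222)])/4.-[100,0]+[150,145]))
E
```

```text
[[ 0.6361  0.0027  0.232   0.0014]
 [ 0.6463 -0.1339  0.2346  0.0011]
 [ 0.5895 -0.1381  0.2517  0.0019]
 [ 0.5803 -0.0026  0.2532  0.0053]
 [ 0.7741  0.0702  0.1936  0.0012]
 [ 0.8044 -0.189   0.1697  0.0036]
 [ 0.5259  0.0551  0.2582  0.0023]]
sides [np.float64(0.13696503569622948), np.float64(0.0594062366648203), np.float64(0.13582877806675156), np.float64(0.05987876021604877)] [ 0.613  -0.068   0.2429]
n [-0.3499 -0.0436 -0.9358] 20.645615727119523
stand [[0.5568 0.3698 0.072 ]
 [0.5404 0.2323 0.072 ]
 [0.4686 0.2254 0.072 ]
 [0.488  0.3784 0.072 ]] [0.5135 0.3015 0.072 ] [np.float64(0.13851984851622934), np.float64(0.07212123283871646), np.float64(0.15421972732230757), np.float64(0.06936471266564397)]
top [(array([194, 203,  11,  10,  76], dtype=int32), array([198.9474, 207.8289])), (array([217, 205,  12,  12, 117], dtype=int32), array([222.2564, 210.6667]))]
scene [(array([174, 170,  24,  24, 256], dtype=int32), array([183.0938, 180.7227])), (array([215, 189,  10,  13,  74], dtype=int32), array([220.9324, 194.7973])), (array([197, 193,  16,  17, 211], dtype=int32), array([204.237, 200.545]))]
top pins [[0.5181 0.3368 0.115 ]
 [0.5071 0.2621 0.115 ]] [[0.5197 0.3407 0.0953 0.0026]
 [0.5088 0.2641 0.097  0.0013]]
```

jog_arm:
  motion:
    - [0,0,-0.67,-0.86,0]
    - [0,0,-0.67,-0.86,0]
    - [0,0,-0.67,-0.86,0]
    - [0,0,-0.67,-0.86,0]
    - [0,0,-0.67,-0.86,0]
    - [0,0,-0.67,-0.86,0]
  newtons: 40

```text
clock: 0.8
position: [0.1989, 0.5924, 0.3526]
tool_rot: [-3.141, -0.0, -3.05]
force: [0.2, 0.0, -0.2]
grip_width: 0.0004
finger_force: 0.0
```

jog_arm:
  motion:
    - [-0.68,-0.88,0,0,0]
    - [-0.68,-0.88,0,0,0]
    - [-0.68,-0.88,0,0,0]
    - [-0.68,-0.88,0,0,0]
    - [-0.68,-0.88,0,0,0]
    - [-0.68,-0.88,0,0,0]
    - [-0.68,-0.88,0,0,0]
    - [-0.68,-0.88,0,0,0]
    - [-0.68,-0.88,0,0,0]
    - [-0.68,-0.88,0,0,0]
    - [-0.68,-0.88,0,0,0]
    - [-0.68,-0.88,0,0,0]

```text
clock: 2.0
position: [0.4716, 0.2976, 0.3519]
tool_rot: [-3.142, -0.0, -3.053]
force: [0.1, 0.1, -0.9]
grip_width: -0.0
finger_force: 0.0
```

```bash
python3 - <<'E'
from workcell import bot
from h import *
import pickle
s=bot.observe(); f=bot.grab_frame("wrist"); pickle.dump((s,f),open("w1.pkl","wb"))
print({k:v for k,v in f.items() if k!="pixels"})
cv2.imwrite("pics/w1.png",f["pixels"][:,:,::-1])
E
```

```text
{'fovy': 63.03270655362734, 'cx': 254.15177487549232, 'cy': 191.55184082160523, 'k1': 0.004491468269464717, 'mount': array([[-1.60468808e-04, -9.53351983e-01, -3.01860847e-01,
         7.66959734e-02],
       [ 9.99999568e-01,  1.23524093e-04, -9.21718338e-04,
        -6.30987771e-05],
       [ 9.16009093e-04, -3.01860864e-01,  9.53351551e-01,
        -1.43031978e-01],
       [ 0.00000000e+00,  0.00000000e+00,  0.00000000e+00,
         1.00000000e+00]])}
```

View pics/w1.png

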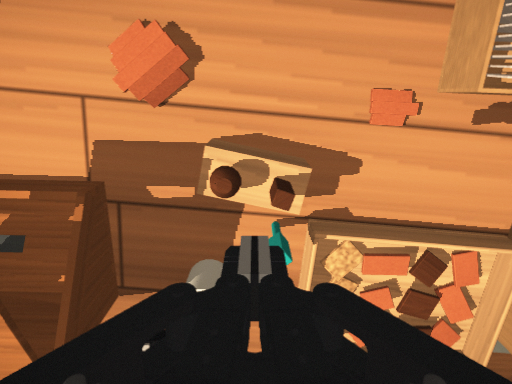

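The wrist view shows the square pin's handle at (283,193), the knob at (225,181), and the open lid at the lower left. Next I'll go to the lid's edge.

jog_arm:
  motion:
    - [-0.15,-0.97,0,0,0]
    - [-0.15,-0.97,0,0,0]
    - [-0.15,-0.97,0,0,0]
    - [-0.15,-0.97,0,0,0]
    - [-0.15,-0.97,0,0,0]
    - [-0.15,-0.97,0,0,0]
    - [-0.15,-0.97,0,0,0]
    - [-0.15,-0.97,0,0,0]
    - [-0.15,-0.97,0,0,0]
    - [-0.15,-0.97,0,0,0]
    - [-0.15,-0.97,0,0,0]
    - [-0.15,-0.97,0,0,0]

```text
clock: 3.25
position: [0.5557, -0.0453, 0.3519]
tool_rot: [3.142, -0.0, -3.053]
force: [0.1, 0.1, 0.1]
grip_width: 0.0
finger_force: 0.0
```

jog_arm:
  motion:
    - [0,-1,0.5,0,0]
    - [0,0,0.7,0,0]
    - [0,0,0.7,0,0]
    - [0,0,0.4,0,0]
    - [0,0,0.4,0,0]
    - [0,0,0.4,0,0]
    - [0,0,0.4,0,0]

```text
clock: 3.95
position: [0.5585, -0.0741, 0.2465]
tool_rot: [-3.142, 0.001, -3.052]
force: [-0.7, -0.0, 2.1]
grip_width: -0.0001
finger_force: 1.2
```

jog_arm:
  motion:
    - [0,0,0.4,0,0]
    - [0,0,0.4,0,0]
    - [0,0,0.4,0,0]
    - [0,0,0.4,0,0]
    - [0,0,0.4,0,0]
    - [0,0,0.4,0,0]
    - [0,0,0.4,0,0]
    - [0,0,0.4,0,0]
    - [0,0,0.4,0,0]
    - [0,0,0.4,0,0]

```text
clock: 4.95
position: [0.5584, -0.0742, 0.126]
tool_rot: [-3.142, 0.0, -3.053]
force: [0.7, -0.2, 2.1]
grip_width: -0.0002
finger_force: 1.2
```

jog_arm:
  motion:
    - [-0.1,0,0.4,0,0]
    - [-0.1,0,0.4,0,0]
    - [0,0,0.4,0,0]
    - [0,0,0.3,0,0]
    - [0,0,0.1,0,0]
    - [0,0,0.1,0,0]
    - [0,0,0.1,0,0]

```text
clock: 5.65
position: [0.5647, -0.0738, 0.0735]
tool_rot: [-3.141, 0.001, -3.053]
force: [-11.2, 1.8, 50.3]
grip_width: 0.0001
finger_force: 25.2
```

jog_arm:
  motion:
    - [0,0,-0.2,0,0]
    - [0,0,-0.6,0,0]
    - [0,0,-1,0,0]
    - [0,0,-1,0,0]
    - [0,0,-1,0,0]
    - [-1,0,-0.7,0,0]
    - [-1,0,0,0,0]
    - [-1,0,0,0,0]
    - [-0.5,0,0,0,0]
    - [0,0,0,0,0]

```text
clock: 6.65
position: [0.67, -0.0639, 0.2074]
tool_rot: [-3.142, -0.0, -3.052]
force: [-0.6, -0.1, -0.1]
grip_width: -0.0002
finger_force: 0.0
```

```bash
python3 - <<'E'
from workcell import bot
from h import *
import pickle
s=bot.observe(); f=bot.grab_frame("wrist"); t=bot.grab_frame("top");c=bot.grab_frame("scene");pickle.dump((s,f,t,c),open("w2.pkl","wb"))
print(s["position"],s["tool_rot"],s["force"])
a=cv2.resize(f["pixels"][:,:,::-1],(512,384))
b=cv2.resize(c["pixels"][125:275,275:455,::-1],(288,240),interpolation=2)
d=np.zeros((384,800,3),np.uint8);d[:,:512]=a;d[:240,512:]=b
cv2.imwrite("pics/w2.png",d)
E
```

```text
[ 0.67000425 -0.063896    0.20738088] [-3.14156584e+00 -5.37333431e-05 -3.05196979e+00] [-0.55585065 -0.10169953 -0.07560491]
```

View pics/w2.png

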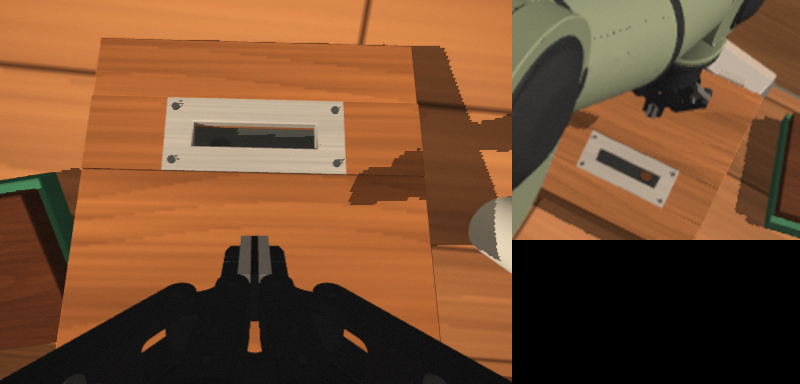

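```bash
cat >> h.py <<'E'
def onplane(f,uv,P,n,pose=None):
    o,d=rays(f,uv,pose); return o+d*(((P-o)@n)/(d@n))[:,None]
E
python3 - <<'E'
from h import *
import pickle
np.set_printoptions(precision=4,suppress=True)
s,f,t,c=pickle.load(open("w2.pkl","rb")); pose=(s["position"],s["tool_rot"])
def fit(psi,C):
    n=np.array([-.5*np.cos(psi),-.5*np.sin(psi),.866]); return n
g=cv2.cvtColor(f["pixels"],cv2.COLOR_RGB2HSV)
m=((g[...,1]<60)&(g[...,2]>110)).astype(np.uint8); m[:85]=0;m[185:]=0;m[:,:150]=0;m[:,360:]=0
ct=max(cv2.findContours(m,0,2)[0],key=cv2.contourArea); print(cv2.contourArea(ct))
q=cv2.approxPolyDP(ct,8,True)[:,0].astype(float);print(q)
psi=.09; P=np.array([.627,-.07,.104])
for _ in range(5):
    n=fit(psi,P); w=onplane(f,q,P,n,pose); cen=w.mean(0)
    o=w[np.argsort(-w[:,1])]; yv=o[:2].mean(0)-o[2:].mean(0); psi=np.arctan2(-yv[0],yv[1])
    P=np.array([cen[0],cen[1],.104])
    if _==4: print(w,P,psi,np.linalg.norm(yv))
e=np.array([-np.sin(psi),np.cos(psi),0]);
for name,F,uv,po in(("w",f,(222,143),pose),("s",c,(359,234),None)):
    h=onplane(F,uv,P-.028*n,n,po)[0]; d=h-(P-.028*n); print(name,h,"along y",d@e,"along x",d@np.cross(e,n))
np.save("slot.npy",np.r_[P,psi])
a=cv2.resize(f["pixels"][110:160,180:330,::-1],(750,250),interpolation=2)
b=cv2.resize(c["pixels"][210:250,315:390,::-1],(563,300),interpolation=2)
d=np.zeros((560,760,3),np.uint8);d[:250,:750]=a;d[255:555,:563]=b;cv2.imwrite("pics/z2.png",d)
E
```

```text
12606.5
[[168.  98.]
 [162. 169.]
 [344. 173.]
 [341. 102.]]
[[ 0.6041 -0.1392  0.0892]
 [ 0.6551 -0.1357  0.1188]
 [ 0.6458  0.0023  0.1188]
 [ 0.5948 -0.0011  0.0892]] [ 0.6249 -0.0684  0.104 ] 0.06721517256293558 0.1384116719758927
w [ 0.6379 -0.0952  0.0781] along y -0.027555251860781428 along x -0.003286260955659023
s [ 0.6407 -0.0956  0.0797] along y -0.028190902992578832 along x -0.00016069407342395053
```

View pics/z2.png

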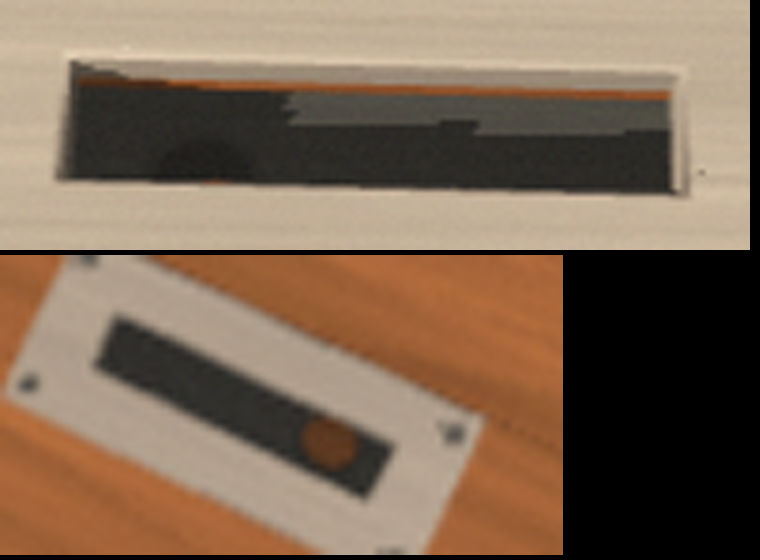

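The hole shows as a dark disc at about (222,143) in wrist and a brown disc at (359,235) in scene. Both put it 28 mm from the slot's centre along −y. Now to the pin.

jog_arm:
  motion:
    - [0.15,0.9,-0.5,0,1]
    - [0.15,1,-0.5,0,1]
    - [0.15,1,-0.5,0,1]
    - [0.15,1,0,0,1]
    - [0.15,1,0,0,1]
    - [0.15,1,0,0,1]
    - [0.15,1,0,0,1]
    - [0.15,1,0,0,1]
    - [0.15,1,0,0,1]
    - [0.15,1,0,0,1]
    - [0.15,1,0,0,1]
    - [0.15,1,0,0,1]

```text
clock: 8.0
position: [0.5825, 0.2871, 0.2533]
tool_rot: [3.142, 0.0, -3.053]
force: [-0.0, -0.6, 0.2]
grip_width: 0.0856
finger_force: 0.0
```

jog_arm:
  motion:
    - [0,1,0,0,1]
    - [0,0.7,0,0,1]
    - [0,0,0,0,1]
    - [0,0,0,0,1]

```text
clock: 8.4
position: [0.5788, 0.3367, 0.2529]
tool_rot: [-3.141, -0.0, -3.053]
force: [0.1, -0.9, -0.6]
grip_width: 0.0851
finger_force: 0.0
```

```bash
python3 - <<'E'
from workcell import bot
from h import *
import pickle
s=bot.observe(); f=bot.grab_frame("wrist"); pickle.dump((s,f),open("w3.pkl","wb"))
print(s["position"],s["tool_rot"])
a=f["pixels"][:,:,::-1]
cv2.imwrite("pics/w3.png",cv2.resize(a[60:260,130:390],(780,600),interpolation=2))
E
```

```text
[0.57882222 0.33665597 0.2528854 ] [-3.14097692e+00 -2.93581631e-05 -3.05268145e+00]
```

View pics/w3.png

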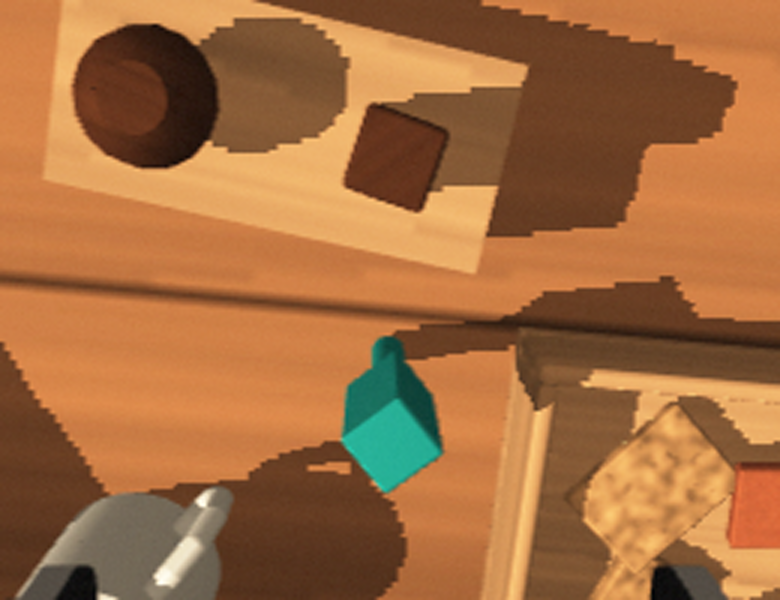

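```bash
python3 - <<'E'
from h import *
import pickle
np.set_printoptions(precision=4,suppress=True)
s,f=pickle.load(open("w3.pkl","rb")); pose=(s["position"],s["tool_rot"])
k=lambda L:np.array(L,float)/3+[130,60]-.33
q=k([(372,103),(448,130),(418,212),(344,186)])
w=onz(f,q,.130,pose);print(w,w.mean(0),[np.linalg.norm(w[i]-w[(i+1)%4]) for i in range(4)])
kn=onz(f,k([(146,97)]),.105,pose);print("knob",kn,np.linalg.norm(kn[0,:2]-w.mean(0)[:2]))
tq=onz(f,k([(392,445)]),.12,pose);print("tq",tq)
y=(w[0]-w[1]+w[3]-w[2]);R=Ro.from_euler("xyz",pose[1]).as_matrix()
l=R.T@y;print("edge in tool",l/np.linalg.norm(l),"turn",np.degrees(np.arctan(-l[0]/l[1])),np.arctan(-l[0]/l[1]))
d=w.mean(0)-pose[0];print("delta world",d,"tool",R.T@d)
E
```

```text
[[0.5038 0.3292 0.13  ]
 [0.5089 0.3504 0.13  ]
 [0.5316 0.3446 0.13  ]
 [0.5263 0.3234 0.13  ]] [0.5176 0.3369 0.13  ] [np.float64(0.02185747943814884), np.float64(0.023412608870214596), np.float64(0.02181420802052775), np.float64(0.023294717074451424)]
knob [[0.5081 0.2626 0.105 ]] 0.07494223541336163
tq [[0.6051 0.3444 0.12  ]]
edge in tool [ 0.3238 -0.9461  0.0006] turn 18.89321847312055 0.3297488686545694
delta world [-0.0612  0.0002 -0.1229] tool [0.0609 0.0057 0.1229]
```

jog_arm:
  motion:
    - [0.68,0.06,0,0,0.6]
    - [0.68,0.06,0,0,0.6]
    - [0.67,0.07,0,0,0.6]
    - [0,0,0.3,0.83,0.6]
    - [0,0,0.3,0.83,0.6]
    - [0,0,0.3,0.83,0.6]
    - [0,0,0.3,0.83,0.6]
    - [0,0,0.3,0.8,0.6]
    - [0,0,0,0,0.6]

```text
clock: 9.35
position: [0.5177, 0.336, 0.2071]
tool_rot: [-3.14, -0.001, 2.898]
force: [-0.5, 1.0, -0.7]
grip_width: 0.0511
finger_force: 0.0
```

jog_arm:
  motion:
    - [0,0,0.6,0,0.6]
    - [0,0,0.6,0,0.6]
    - [0,0,0.6,0,0.6]
    - [0,0,0.6,0,0.6]
    - [0,0,0.6,0,0.6]
    - [0,0,0.6,0,0.6]
    - [0,0,0.25,0,0.6]
    - [0,0,0,0,0.6]

```text
clock: 10.15
position: [0.5177, 0.3368, 0.0921]
tool_rot: [-3.141, -0.001, 2.901]
force: [-0.3, -0.3, 0.6]
grip_width: 0.0509
finger_force: 0.0
```

jog_arm:
  motion:
    - [0,0,0,0,0]
    - [0,0,0,0,0]
    - [0,0,0,0,0]
    - [0,0,0,0,0]
    - [0,0,0,0,0]
    - [0,0,0,0,0]
  newtons: 40

```text
clock: 10.75
position: [0.5182, 0.3377, 0.0934]
tool_rot: [3.141, 0.001, 2.901]
force: [-1.0, -1.0, 7.1]
grip_width: 0.0235
finger_force: 41.6
```

jog_arm:
  motion:
    - [0,0,-0.3,0,0]
    - [0,0,-0.6,0,0]
    - [0,0,-0.6,0,0]
    - [0,0,-0.6,0,0]
    - [0,0,-1,0,0]
    - [0,0,-1,0,0]
    - [0,0,-1,0,0]

```text
clock: 11.45
position: [0.5175, 0.3373, 0.2474]
tool_rot: [3.141, 0.0, 2.901]
force: [0.6, 0.2, -1.6]
grip_width: 0.0236
finger_force: 40.5
```

jog_arm:
  motion:
    - [0,0,-0.2,-0.77,0]
    - [0,0,0,-0.77,0]
    - [0,0,0,-0.77,0]
    - [0,0,0,-0.77,0]
    - [0,0,0,-0.76,0]
    - [-0.18,-0.98,0,0,0]
    - [-0.18,-0.98,0,0,0]
    - [-0.18,-0.98,0,0,0]
    - [-0.18,-0.98,0,0,0]
    - [-0.18,-0.98,0,0,0]
    - [-0.18,-0.98,0,0,0]
    - [-0.18,-0.98,0,0,0]

```text
clock: 12.65
position: [0.5692, 0.1335, 0.2522]
tool_rot: [3.141, 0.001, -3.075]
force: [0.9, 0.3, -0.6]
grip_width: 0.0237
finger_force: 40.7
```

jog_arm:
  motion:
    - [-0.18,-0.98,0,0,0]
    - [-0.18,-0.98,0,0,0]
    - [-0.18,-0.98,0,0,0]
    - [-0.18,-0.98,0,0,0]
    - [-0.18,-0.98,0,0,0]
    - [-0.18,-0.98,0,0,0]
    - [-0.18,-0.98,0,0,0]
    - [-0.18,-0.9,0,0,0]
    - [0,0,0,0,0]
    - [0,0,0,0,0]

```text
clock: 13.65
position: [0.6275, -0.0951, 0.2518]
tool_rot: [3.141, 0.0, -3.076]
force: [-0.7, 1.3, -2.3]
grip_width: 0.0233
finger_force: 40.5
```

```bash
cat > plan.py <<'E'
# python3 plan.py "theta,u,z | ..." : TCP targets for a tip at (u,z mm rel. slot centre, y off -28) -> tool-unit deltas
import sys
from h import *
S=np.load("slot.npy");P,psi=S[:3],S[3];u=np.array([np.cos(psi),np.sin(psi),0]);e=np.array([-u[1],u[0],0]);L=.1053
def tcp(th,tu,tz,off=-28):
    a=np.radians(th); return P+e*off/1e3+u*tu/1e3+[0,0,tz/1e3]+L*(-np.sin(a)*u+[0,0,np.cos(a)])-[0,0,.019]
def steps(pos,rot,T):
    R=Ro.from_euler("xyz",rot).as_matrix()
    for t in T: print(np.round(R.T@(t-pos)/.03,2),np.round(t,4)); pos=t
E
python3 - <<'E'
from workcell import bot
from plan import *
import pickle
np.set_printoptions(precision=4,suppress=True)
s=bot.observe();print(s["position"],s["tool_rot"],s["force"])
steps(s["position"],s["tool_rot"],[tcp(0,1,15),tcp(0,1,0),tcp(0,1,-10)])
fs={n:bot.grab_frame(n) for n in("wrist","scene")}
# tip offset check: expected tip pixel in scene
tip=s["position"]-[0,0,.0863]; print("tip px",proj(fs["scene"],tip),"S px",proj(fs["scene"],P))
d=np.zeros((400,800,3),np.uint8)
d[:300,:400]=cv2.resize(fs["wrist"]["pixels"][:,:,::-1],(400,300));u0,v0=310,160
d[:,400:]=cv2.resize(fs["scene"]["pixels"][v0:v0+100,u0:u0+100,::-1],(400,400),interpolation=2)
cv2.imwrite("pics/a.png",d)
E
```

```text
[ 0.6275 -0.0951  0.2518] [ 3.1415  0.0001 -3.0761] [-0.6585  1.2993 -2.28  ]
[-0.01 -0.04  1.55] [ 0.6278 -0.0963  0.2053]
[ 0.  -0.   0.5] [ 0.6278 -0.0963  0.1903]
[ 0.   -0.    0.33] [ 0.6278 -0.0963  0.1803]
tip px [[363.1924 223.2954]] S px [[347.6771 229.4131]]
```

View pics/a.png

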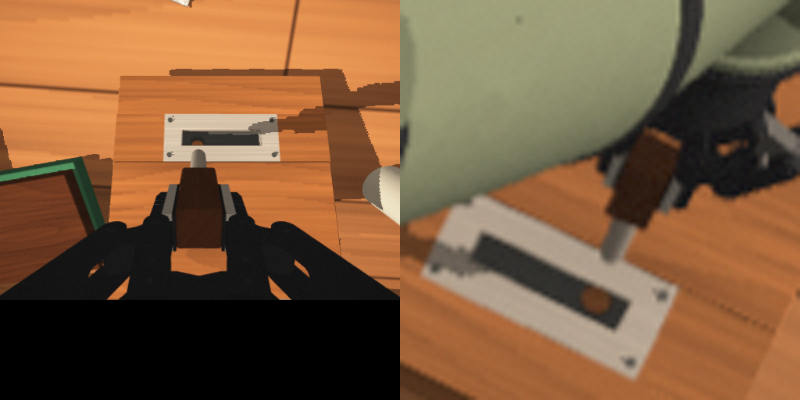

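The tip at scene pixel (362,224) matches the predicted place, above the slot near the hole. I'll lower it into the slot gently.

jog_arm:
  motion:
    - [0,-0.04,0.6,0,0]
    - [0,0,0.6,0,0]
    - [0,0,0.4,0,0]
    - [0,0,0.2,0,0]
    - [0,0,0.2,0,0]
    - [0,0,0.2,0,0]
    - [0,0,0.1,0,0]
    - [0,0,0,0,0]
  newtons: 20

```text
clock: 14.55
position: [0.6277, -0.0959, 0.1822]
tool_rot: [3.142, -0.0, -3.075]
force: [-0.1, -0.1, -0.9]
grip_width: 0.0233
finger_force: 40.7
```

```bash
python3 - <<'E'
from workcell import bot
from plan import *
s=bot.observe();print(s["position"],s["force"])
T=[]
for i in range(1,11):
    th=3*i; a=i/10
    n=np.array([-.5,.866]); tip=(1-a)*np.array([-1.,-8])+a*(-12*n)   # ease tip onto axis, 12 mm deep
    T.append(tcp(th,*tip))
steps(s["position"],s["tool_rot"],T)
E
```

```text
[ 0.62769681 -0.09591146  0.1822273 ] [-0.05456576 -0.11914186 -0.9147261 ]
[ 0.22 -0.01  0.01] [ 0.621  -0.0968  0.1819]
[ 0.16 -0.    0.02] [ 0.6162 -0.0971  0.1812]
[ 0.16 -0.    0.03] [ 0.6115 -0.0974  0.1803]
[ 0.16 -0.    0.04] [ 0.6068 -0.0977  0.179 ]
[ 0.16 -0.    0.05] [ 0.6021 -0.098   0.1775]
[ 0.15 -0.    0.06] [ 0.5975 -0.0983  0.1757]
[ 0.15 -0.    0.07] [ 0.5931 -0.0986  0.1736]
[ 0.15 -0.    0.08] [ 0.5887 -0.0989  0.1713]
[ 0.14 -0.    0.09] [ 0.5844 -0.0992  0.1687]
[ 0.14 -0.    0.1 ] [ 0.5803 -0.0995  0.1658]
```

jog_arm:
  motion:
    - [0.22,0,0.01,0,0]
    - [0.16,0,0.02,0,0]
    - [0.16,0,0.03,0,0]
    - [0.16,0,0.04,0,0]
  newtons: 20

```text
clock: 14.95
position: [0.6072, -0.0975, 0.1803]
tool_rot: [-3.141, 0.002, -3.075]
force: [3.6, 0.6, 6.3]
grip_width: 0.0236
finger_force: 41.5
```

jog_arm:
  motion:
    - [0.16,0,0.05,0,0]
    - [0.15,0,0.06,0,0]
    - [0.15,0,0.07,0,0]
    - [0,0,0,0,0]

```text
clock: 15.35
position: [0.5928, -0.0984, 0.1744]
tool_rot: [-3.142, 0.001, -3.075]
force: [2.9, -0.2, 2.5]
grip_width: 0.0235
finger_force: 40.7
```

```bash
python3 - <<'E'
from workcell import bot
from plan import *
s=bot.observe();print(s["position"],s["force"],s["moment"])
fs={n:bot.grab_frame(n) for n in("wrist","scene")}
d=np.zeros((400,800,3),np.uint8)
d[:300,:400]=cv2.resize(fs["wrist"]["pixels"][:,:,::-1],(400,300));u0,v0=300,150
d[:,400:]=cv2.resize(fs["scene"]["pixels"][v0:v0+100,u0:u0+100,::-1],(400,400),interpolation=2)
cv2.imwrite("pics/b.png",d)
E
```

```text
[ 0.59275039 -0.09837239  0.17439538] [ 2.88542636 -0.22247837  2.50589084] [-0.08012121 -0.77662689  0.00619863]
```

View pics/b.png

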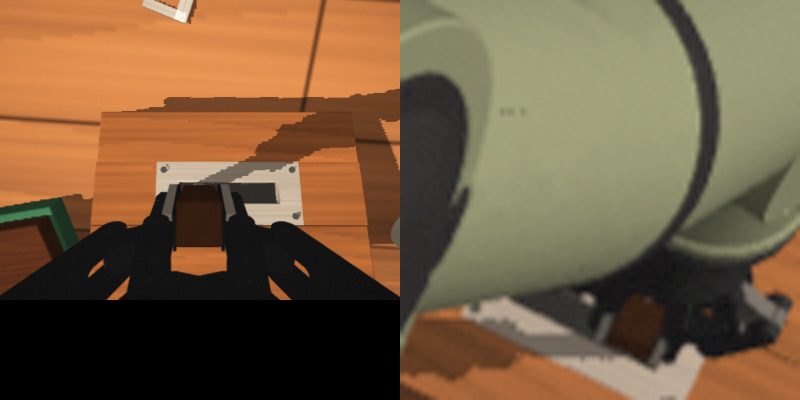

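The pin's shank now leans away behind the handle and its tip is in the slot, so the tilt is working. I'll finish the tilt and then go down along the lid's normal.

jog_arm:
  motion:
    - [0.15,0,0.08,0,0]
    - [0.14,0,0.09,0,0]
    - [0.14,0,0.1,0,0]
    - [0,0,0,0,0]

```text
clock: 15.85
position: [0.5793, -0.0991, 0.1654]
tool_rot: [3.141, -0.001, -3.075]
force: [2.8, -0.3, -0.8]
grip_width: 0.0233
finger_force: 40.1
```

```bash
python3 - <<'E'
from workcell import bot
from plan import *
s=bot.observe();print(s["position"],s["force"],s["moment"])
T=[tcp(30,.5*d,-.866*d) for d in (12,20,28,36,50,60,68,72)]
steps(s["position"],s["tool_rot"],T)
E
```

```text
[ 0.57930135 -0.09911962  0.16536067] [ 2.75017747 -0.29721416 -0.76303752] [ 0.042258   -0.65547349 -0.01163624]
[-0.03 -0.01 -0.01] [ 0.5803 -0.0995  0.1658]
[-0.13  0.    0.23] [ 0.5843 -0.0992  0.1589]
[-0.13  0.    0.23] [ 0.5883 -0.099   0.1519]
[-0.13  0.    0.23] [ 0.5922 -0.0987  0.145 ]
[-0.23  0.    0.4 ] [ 0.5992 -0.0982  0.1329]
[-0.17  0.    0.29] [ 0.6042 -0.0979  0.1242]
[-0.13  0.    0.23] [ 0.6082 -0.0976  0.1173]
[-0.07  0.    0.12] [ 0.6102 -0.0975  0.1138]
```

jog_arm:
  motion:
    - [0.09,0,0.05,0,0]
    - [0.08,0,0.05,0,0]
    - [-0.08,0,-0.05,0,0]
    - [-0.1,0,-0.05,0,0]
    - [-0.07,0,0.11,0,0]
    - [-0.07,0,0.12,0,0]
    - [0,0,0,0,0]

```text
clock: 16.55
position: [0.5845, -0.0986, 0.1581]
tool_rot: [3.141, -0.001, -3.075]
force: [0.7, 0.4, -1.7]
grip_width: 0.0238
finger_force: 39.8
```

jog_arm:
  motion:
    - [-0.06,0,0.11,0,0]
    - [-0.07,0,0.12,0,0]
    - [-0.06,0,0.11,0,0]
    - [0,0,0,0,0]

```text
clock: 16.95
position: [0.5903, -0.0983, 0.1482]
tool_rot: [3.142, -0.001, -3.075]
force: [-0.6, 0.5, -1.3]
grip_width: 0.0236
finger_force: 39.8
```

jog_arm:
  motion:
    - [-0.06,0,0.11,0,0]
    - [-0.07,0,0.12,0,0]
    - [-0.06,0,0.11,0,0]
    - [0,0,0,0,0]

```text
clock: 17.35
position: [0.596, -0.0981, 0.138]
tool_rot: [-3.141, -0.001, -3.075]
force: [-1.1, -1.9, -4.3]
grip_width: 0.0234
finger_force: 39.5
```

jog_arm:
  motion:
    - [-0.06,-0.02,0.11,0,0]
    - [-0.07,-0.02,0.12,0,0]
    - [-0.06,0,0.11,0,0]
    - [0,0,0,0,0]

```text
clock: 17.75
position: [0.6019, -0.0987, 0.1278]
tool_rot: [3.141, -0.0, -3.075]
force: [-1.6, -0.5, -4.5]
grip_width: 0.0237
finger_force: 39.5
```

jog_arm:
  motion:
    - [-0.06,0,0.11,0,0]
    - [-0.07,0,0.12,0,0]
    - [0,0,0,0,0]

```text
clock: 18.05
position: [0.6058, -0.0985, 0.1209]
tool_rot: [3.142, -0.0, -3.075]
force: [-1.5, -0.7, -5.7]
grip_width: 0.0234
finger_force: 39.4
```

jog_arm:
  motion:
    - [-0.06,0,0.11,0,0]
    - [-0.03,0,0.06,0,0]
    - [0,0,0,0,0]

```text
clock: 18.35
position: [0.6074, -0.0986, 0.1186]
tool_rot: [3.141, -0.001, -3.075]
force: [-27.9, 3.4, 43.9]
grip_width: 0.0234
finger_force: 46.5
```

jog_arm:
  motion:
    - [-0.03,0,0.06,0,0]
    - [0,0,0,0,0]

```text
clock: 18.55
position: [0.6086, -0.0985, 0.1172]
tool_rot: [3.141, -0.0, -3.075]
force: [-28.4, 3.9, 48.6]
grip_width: 0.0235
finger_force: 47.3
```

jog_arm:
  motion:
    - [0.03,0,-0.05,0,0]
    - [0,0,0,0,0.7]
    - [0,0,0,0,0.7]
    - [0,0,0,0,0.7]
    - [0,0,0,0,0.7]
    - [0,0,-0.3,0,0.7]
    - [0,0,-1,0,0.7]
    - [0,0,-1,0,0.7]
    - [0,0,-1,0,0.7]
    - [-1,0,-1,0,0.7]
    - [-1,0,0,0,0.7]
    - [-1,0,0,0,0.7]

```text
clock: 19.75
position: [0.6996, -0.0923, 0.2473]
tool_rot: [-3.141, 0.003, -3.075]
force: [0.4, -0.1, -0.2]
grip_width: 0.0598
finger_force: 0.0
```

```bash
python3 - <<'E'
from workcell import bot
from plan import *
import pickle
np.set_printoptions(precision=4,suppress=True)
s=bot.observe();print(s["position"],s["force"],s["grip_width"])
fs={n:bot.grab_frame(n) for n in("wrist","scene")}
pickle.dump((s,fs),open("w5.pkl","wb"))
d=np.zeros((540,800,3),np.uint8)
d[:300,:400]=cv2.resize(fs["wrist"]["pixels"][:,:,::-1],(400,300));u0,v0=300,180
d[:400,400:]=cv2.resize(fs["scene"]["pixels"][v0:v0+100,u0:u0+100,::-1],(400,400),interpolation=2)
d[300:,:400]=cv2.resize(fs["wrist"]["pixels"][60:180,130:330,::-1],(400,240),interpolation=2)
cv2.imwrite("pics/c.png",d)
n=np.array([-.5*u[0],-.5*u[1],.866]);B=P-.028*e
# predicted handle top end centre and corners when home
x=np.cross(e,n)
R=Ro.from_euler("xyz",s["tool_rot"]).as_matrix();T=np.eye(4);T[:3,:3]=R;T[:3,3]=s["position"]
W=np.linalg.inv(T@fs["wrist"]["mount"])
for h in(0,.058):
    C=np.array([B+n*h+.012*(i*x+j*e) for i,j in((1,1),(1,-1),(-1,-1),(-1,1))])
    c=C@W[:3,:3].T+W[:3,3];f=fs["wrist"];fl=192/np.tan(np.radians(f["fovy"])/2)
    print(h,"wrist",np.round(c[:,:2]/c[:,2:]*fl+[f["cx"],f["cy"]],1).tolist(),"scene",np.round(proj(fs["scene"],C),1).tolist())
E
```

```text
[ 0.6996 -0.0923  0.2473] [ 0.3711 -0.0735 -0.1995] 0.05983782176376268
0 wrist [[269.3, 109.1], [241.6, 109.1], [241.8, 84.1], [269.0, 84.0]] scene [[356.1, 227.8], [365.4, 232.3], [361.0, 241.4], [351.7, 236.9]]
0.058 wrist [[273.2, 69.3], [238.2, 69.3], [238.6, 38.7], [272.8, 38.7]] scene [[355.0, 229.1], [364.8, 233.8], [360.2, 243.4], [350.4, 238.6]]
```

View pics/c.png

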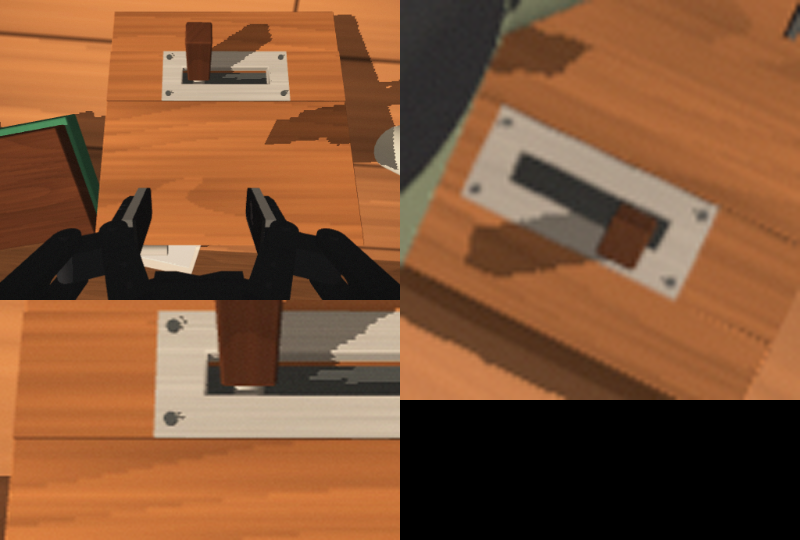

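The pin stands in the hole, but a light strip under the handle's uphill edge (wrist v≈103, against 109 predicted) shows it isn't flat on the plate. I'll measure numerically whether it's tilted or raised.

```bash
cat > chk.py <<'E'
from plan import *
def projw(f,s,C):
    T=np.eye(4);T[:3,:3]=Ro.from_euler("xyz",s["tool_rot"]).as_matrix();T[:3,3]=s["position"]
    W=np.linalg.inv(T@f["mount"]);c=np.atleast_2d(C)@W[:3,:3].T+W[:3,3];d=c[:,:2]/c[:,2:]
    d=d*(1+f["k1"]*(d**2).sum(1,keepdims=True)); return d*192/np.tan(np.radians(f["fovy"])/2)+[f["cx"],f["cy"]]
n=np.array([-.5*u[0],-.5*u[1],.866]);x=np.cross(e,n);B=P-.028*e
def report(s,fs):
    C=np.array([P+i*.03*x+j*.07*e for i,j in((1,1),(1,-1),(-1,-1),(-1,1))])
    for nm,pj in(("wrist",lambda c:projw(fs["wrist"],s,c)),("scene",lambda c:proj(fs["scene"],c))):
        im=fs[nm]["pixels"];g=cv2.cvtColor(im,cv2.COLOR_RGB2HSV);q=pj(C);x0,y0=q.min(0).astype(int)-45;x1,y1=q.max(0).astype(int)+20
        def poly(m,eps):
            z=np.zeros_like(m);z[max(y0,0):y1,max(x0,0):x1]=m[max(y0,0):y1,max(x0,0):x1]
            ct=max(cv2.findContours(z,0,2)[0],key=cv2.contourArea);return cv2.approxPolyDP(ct,eps,True)[:,0].tolist()
        print(nm,"plate pred",np.round(q).tolist(),"seen",cv2.boxPoints(cv2.minAreaRect(np.array(poly(((g[...,1]<70)&(g[...,2]>70)).astype(np.uint8),1)))).round().tolist())
        c=pj(B+.04*n)[0].astype(int);print(" colour at handle",im[c[1],c[0]])
        r,gg,b=[im[...,k].astype(int) for k in range(3)]
        print(" handle seen",poly(((r<140)&(r>50)&(gg<70)&(r>1.6*gg)).astype(np.uint8),1.5))
        for h in(0,.058):print(" handle pred",h,np.round(pj(np.array([B+n*h+.012*(i*x+j*e) for i,j in((1,1),(1,-1),(-1,-1),(-1,1))])),1).tolist())
E
python3 - <<'E'
from chk import *
import pickle
report(*pickle.load(open("w5.pkl","rb")))
E
```

```text
wrist plate pred [[370.0, 128.0], [206.0, 129.0], [208.0, 66.0], [365.0, 66.0]] seen [[208.0, 66.0], [370.0, 66.0], [370.0, 128.0], [208.0, 128.0]]
 colour at handle [79 44 25]
 handle seen [[235, 92], [240, 93], [242, 102], [266, 102], [268, 92], [299, 91], [269, 91], [267, 89], [269, 66], [271, 64], [330, 63], [334, 57], [344, 53], [347, 49], [344, 48], [346, 44], [342, 41], [344, 38], [341, 37], [344, 33], [342, 31], [316, 32], [309, 39], [293, 46], [290, 51], [271, 61], [270, 29], [240, 28], [238, 31], [237, 49], [240, 90]]
 handle pred 0 [[269.3, 109.1], [241.6, 109.1], [241.8, 84.0], [269.0, 84.0]]
 handle pred 0.058 [[273.2, 69.2], [238.2, 69.2], [238.5, 38.6], [272.8, 38.5]]
scene plate pred [[326.0, 205.0], [381.0, 231.0], [369.0, 254.0], [316.0, 228.0]] seen [[316.0, 228.0], [326.0, 207.0], [378.0, 232.0], [368.0, 253.0]]
 colour at handle [71 40 24]
 handle seen [[299, 250], [314, 257], [317, 261], [320, 259], [336, 270], [353, 272], [335, 263], [336, 265], [334, 266], [333, 262], [303, 247]]
 handle pred 0 [[356.1, 227.8], [365.4, 232.3], [361.0, 241.4], [351.7, 236.9]]
 handle pred 0.058 [[355.0, 229.1], [364.8, 233.8], [360.2, 243.4], [350.4, 238.6]]
```

```bash
python3 - <<'E'
from chk import *
import pickle
s,fs=pickle.load(open("w5.pkl","rb"))
w=fs["wrist"]["pixels"];print("wrist col254 v24..112 R:",w[24:112,254,0].tolist())
print("row v=40 u228..282 R",w[40,228:282,0].tolist());print("row v=98 u228..282",w[98,228:282,0].tolist())
c=fs["scene"]["pixels"];print("scene R v224..252,u344..376");print(c[224:252,344:376,0])
E
```

```text
wrist col254 v24..112 R: [173, 180, 189, 178, 112, 88, 87, 88, 86, 89, 90, 89, 93, 91, 91, 90, 87, 86, 88, 85, 90, 90, 92, 90, 90, 93, 94, 92, 94, 102, 105, 100, 90, 80, 79, 79, 79, 81, 81, 81, 79, 78, 78, 80, 79, 78, 79, 79, 81, 79, 77, 80, 82, 86, 87, 87, 90, 86, 88, 89, 86, 89, 86, 86, 85, 86, 90, 86, 86, 87, 85, 87, 88, 87, 86, 85, 87, 85, 94, 177, 179, 94, 89, 134, 205, 204, 201, 202]
row v=40 u228..282 R [183, 183, 180, 182, 181, 181, 182, 179, 172, 140, 109, 100, 96, 94, 95, 91, 85, 90, 89, 91, 88, 92, 94, 94, 92, 90, 87, 84, 83, 87, 88, 89, 92, 93, 88, 88, 91, 91, 91, 93, 89, 81, 58, 112, 185, 184, 184, 184, 185, 183, 185, 185, 185, 188]
row v=98 u228..282 [210, 209, 209, 200, 172, 114, 54, 44, 46, 46, 47, 55, 81, 98, 84, 82, 80, 82, 82, 84, 84, 83, 82, 82, 86, 84, 86, 85, 89, 86, 85, 83, 82, 81, 80, 83, 83, 82, 79, 59, 44, 46, 46, 46, 46, 48, 44, 43, 46, 48, 46, 47, 44, 42]
scene R v224..252,u344..376
[[112 139 163 176 176 177 177 177 179 176 176 176 176 175 175 175 176 177
  165 156 149 137 141 140 141 139 140 145 149 149 154 158]
 [ 55  77 112 142 161 176 178 176 175 176 1
[... 2848 characters left out ...]
4 186 187 187 185 181 170 165 165]
 [171 172 172 173 173 170 170 170 160 173 168 159 152 134 155 177 182 183
  184 183 183 182 182 182 183 183 187 187 177 167 167 165]
 [169 169 171 171 170 171 172 170 168 170 163 171 179 171 179 182 181 182
  181 183 184 185 182 180 180 182 184 185 173 167 166 165]
 [170 167 169 169 169 170 171 171 170 171 167 170 169 174 178 180 181 182
  182 182 181 153 151 135 151 177 181 176 171 169 170 166]
 [163 168 168 169 169 169 170 168 168 171 169 169 169 170 171 173 179 181
  181 183 182 165 119  87 113 177 181 167 166 166 169 168]
 [159 160 159 165 169 169 169 168 169 169 170 168 168 170 168 170 170 174
  177 181 181 181 149 123 140 178 178 169 165 165 166 167]]
```

The plate agrees with its prediction to 1 px. The handle's top sits about 10 mm downslope, so the pin leans a few degrees in its clearance rather than standing high. I'll re-grip it, straighten it uphill and press again.

jog_arm:
  motion:
    - [0.8,0,0,0,0.6]
    - [0.8,0,0,0,0.6]
    - [0.85,0,0,0,0.6]
    - [0.8,0,0,0,0.6]
    - [0,0,0.7,0,0.6]
    - [0,0,0.7,0,0.6]
    - [0,0,0.7,0,0.6]
    - [0,0,0.7,0,0.6]
    - [0,0,0.7,0,0.6]
    - [0,0,0.7,0,0.6]
    - [0,0,0.26,0,0.6]
    - [0,0,0,0,0.6]

```text
clock: 21.05
position: [0.6004, -0.0989, 0.111]
tool_rot: [3.141, -0.001, -3.075]
force: [-0.4, -1.0, 1.0]
grip_width: 0.0511
finger_force: 0.0
```

jog_arm:
  motion:
    - [0,0,0,0,0]
    - [0,0,0,0,0]
    - [0,0,0,0,0]
    - [0,0,0,0,0]
    - [0,0,0,0,0]
  newtons: 40

```text
clock: 21.55
position: [0.6014, -0.0991, 0.1124]
tool_rot: [-3.141, 0.002, -3.075]
force: [-1.4, -0.1, 8.0]
grip_width: 0.0233
finger_force: 42.3
```

jog_arm:
  motion:
    - [-0.06,0,-0.03,0,0]
    - [-0.06,0,-0.03,0,0]
    - [0,0,0,0,0]

```text
clock: 21.85
position: [0.6033, -0.0989, 0.1133]
tool_rot: [3.141, -0.002, -3.075]
force: [-8.4, -1.3, 5.5]
grip_width: 0.0235
finger_force: 41.8
```

jog_arm:
  motion:
    - [-0.06,0,-0.03,0,0]
    - [-0.06,0,-0.03,0,0]
    - [0,0,0,0,0]

```text
clock: 22.15
position: [0.6071, -0.0986, 0.115]
tool_rot: [3.141, -0.002, -3.075]
force: [-5.0, -1.0, 0.1]
grip_width: 0.0233
finger_force: 41.2
```

jog_arm:
  motion:
    - [-0.05,0,0.06,0,0]
    - [-0.05,0,0.06,0,0]
    - [0,0,0,0,0]

```text
clock: 22.45
position: [0.6096, -0.0985, 0.1136]
tool_rot: [3.141, -0.002, -3.076]
force: [-24.3, 3.5, 42.4]
grip_width: 0.0233
finger_force: 46.8
```

jog_arm:
  motion:
    - [-0.06,0,0.04,0,0]
    - [-0.06,0,0.04,0,0]
    - [0,0,0,0,0]

```text
clock: 22.75
position: [0.6125, -0.0983, 0.1116]
tool_rot: [3.141, -0.004, -3.076]
force: [-33.7, 3.1, 54.7]
grip_width: 0.0236
finger_force: 47.7
```

jog_arm:
  motion:
    - [0.02,0,-0.04,0,0]
    - [0.01,0,-0.02,0,0.7]
    - [0,0,0,0,0.7]
    - [0,0,0,0,0.7]
    - [0,0,0,0,0.7]
    - [0,0,-0.3,0,0.7]
    - [0,0,-1,0,0.7]
    - [0,0,-1,0,0.7]
    - [0,0,-1,0,0.7]
    - [-1,0,-1,0,0.7]
    - [-1,0,-0.2,0,0.7]
    - [-0.9,0,0,0,0.7]

```text
clock: 23.95
position: [0.7024, -0.0921, 0.2484]
tool_rot: [-3.141, 0.003, -3.075]
force: [0.3, 1.8, -0.1]
grip_width: 0.0599
finger_force: 0.0
```

```bash
cat > look.py <<'E'
from workcell import bot
from chk import *
import pickle,sys
s=bot.observe();print(s["position"],s["force"])
fs={n_:bot.grab_frame(n_) for n_ in("wrist","scene")};pickle.dump((s,fs),open(sys.argv[1],"wb"))
C=[np.array([B+n*h+.012*(i*x+j*e) for i,j in((1,1),(1,-1),(-1,-1),(-1,1))]) for h in(0,.058)]
pw=[projw(fs["wrist"],s,c) for c in C];ps=[proj(fs["scene"],c) for c in C]
print("pred wrist",np.round(pw[0],1).tolist(),np.round(pw[1],1).tolist());print("pred scene",np.round(ps[0],1).tolist(),np.round(ps[1],1).tolist())
w=fs["wrist"]["pixels"];c=int(pw[0][:,0].mean());a,b=int(pw[1][:,1].min())-14,int(pw[0][0,1])+8
print("wrist col",c,"v from",a,w[max(a,0):b,c,0].tolist())
# scene profile along the slot's x through the handle centre, one sample per 0.2 px
o=ps[1].mean(0);d=ps[1][2]-ps[1][1];d/=np.linalg.norm(d);t=np.arange(-12,16,.5)
m=(o+t[:,None]*d).astype(np.float32)
print("scene R downslope profile, px from pred top centre -12..15.5 step .5 (pred top edges",np.round((ps[1][:2].mean(0)-o)@d,1),np.round((ps[1][2:].mean(0)-o)@d,1),")",cv2.remap(fs["scene"]["pixels"],m[:,0],m[:,1],1)[:,0,0].tolist())
E
python3 look.py w6.pkl
```

```text
[ 0.70236221 -0.09213229  0.24839091] [ 0.32904699  1.75405351 -0.08518325]
pred wrist [[269.4, 105.6], [241.7, 105.7], [241.9, 80.6], [269.1, 80.6]] [[273.3, 65.0], [238.2, 65.0], [238.6, 34.4], [272.8, 34.4]]
pred scene [[356.1, 227.8], [365.4, 232.3], [361.0, 241.4], [351.7, 236.9]] [[355.0, 229.1], [364.8, 233.8], [360.2, 243.4], [350.4, 238.6]]
wrist col 255 v from 20 [178, 177, 185, 186, 187, 187, 185, 183, 180, 179, 179, 181, 185, 187, 180, 113, 86, 91, 94, 95, 91, 97, 95, 98, 98, 94, 94, 91, 92, 90, 93, 92, 95, 93, 96, 96, 95, 97, 93, 97, 98, 97, 100, 103, 106, 94, 77, 75, 74, 74, 73, 75, 74, 75, 76, 71, 73, 73, 72, 71, 71, 73, 72, 81, 79, 82, 81, 80, 83, 81, 80, 79, 82, 82, 82, 81, 83, 79, 80, 80, 81, 83, 81, 80, 116, 201, 201, 203, 200, 204, 204, 199, 203]
scene R downslope profile, px from pred top centre -12..15.5 step .5 (pred top edges -5.3 5.3 ) [177, 177, 176, 175, 175, 177, 177, 177, 176, 176, 176, 159, 135, 111, 86, 78, 84, 90, 91, 91, 91, 90, 89, 89, 89, 90, 90, 91, 92, 91, 90, 90, 90, 89, 86, 85, 91, 101, 130, 157, 168, 177, 180, 181, 180, 178, 175, 170, 166, 166, 168, 170, 171, 172, 171, 170]
```

The handle's top now spans v 35–65 in the wrist view (34–65 predicted when home). Its uphill edge meets the plate directly with no gap, the gripper is clear, and the forces are near zero. Handing in.

```bash
python3 -c "
from workcell import bot
print(bot.job_done())"
```

```text
the job is handed in; nothing more can be done
None
```

The lid is shut and the square-handled pin is home in the catch bar: camera measurements after letting go showed its handle flat on the plate. It took two pushes because the pin leaned after the first. I left the round-knobbed pin and the other things alone but didn't re-check them by camera, and handed the job in at about 24 s.

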